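# Run the tube reader's boom out one hole

## Task

The overhead tube reader must look down on the outer row of the rack: press the red snap button on its telescoping boom flush and draw the boom out, away from its post, to the next hole, so that the button springs out there by itself. Then tug the boom back towards the post with about 10 N to make sure that it has locked, and let go. Work gently: never haul the boom against the sprung-out button with more than 15 N, either way, and leave the things around it where they stand.

Things in the scene. Friction and masses are not known exactly. Their poses are not given: they have to be found in the camera images.
- stand: The reader's boom stand, fixed: grey base plate 130 x 290 mm, 15 mm high; round steel post at y = -185 mm; on it a clamp block 42 x 46 mm, top 181 mm above the bench, which holds a level dark inner tube, 24 mm square. Origin on the bench right under the snap button; z up, +y along the boom away from the post, +x the side of the button and holes. The boom's axis is at x = 0, z = 160 mm.
- boom: Sliding square aluminium tube, 30 x 30 mm, wall 2 mm, from y = -95 (post end) to 165 mm, sleeved on the inner tube; white reader head at its outer end, y = 177 to 237 mm, 72 mm wide, 58 high. Origin on its axis at the hole that holds the button at the start; axes as the stand's. Round 11 mm holes in its +x face at y = 36, 0, -36, -72 mm. With the button under the wall it slides with 2 to 4 N.
- boom_slide (a joint): Travel of the boom along the stand's +y, in m: 0 in the hole of the start, 0.036 in the next hole outwards (about 1 mm of play either way in each hole), growing as the boom is drawn out. When the next hole comes over the button, from about 0.031 on, the rising button first pulls the boom on by up to 10 N; once it is out, it stops the boom hard at about 0.037.
- snap_button: Red snap button, 9 mm across, hemispherical, 4 mm proud of the boom's +x face. It sits in the fixed inner tube and moves only along x; the boom slides past it. Origin on the boom's axis; +x points out. Proud, it locks the boom. Held flush by a flat finger pad it still takes some 6 to 12 N along the boom until the hole's edge rides over its round end; then the wall keeps it down to the next hole.
- button_tip (a point): The top of the snap button's round end; at rest 19 mm from the boom's axis, 4 mm proud of the boom's face.
- button_press (a joint): How far the snap button is pushed in, in m: 0 out in a hole, 0.004 flush with the boom's face, 0.006 under the wall of the tube. A spring pushes it out, with 2 N when out and about 4.5 N when flush.
- reader_window (a point): The middle of the reader's dark window, on the underside of the reader head, 124 mm above the bench.
- rack: Loose white tube rack, 132 x 66 mm, with two rows of capped sample tubes 36 mm apart, 93 mm high over the caps, standing under the reader. Origin: centre of its underside; its x runs along the rows.
- pack_a: Loose yellow wedge-shaped reagent pack with a white cap, 92 x 36 mm, 89 mm high. Origin: centre of its underside.
- pack_b: A second, equal yellow reagent pack.
- pack_c: A third, equal yellow reagent pack; it stands close beside the boom stand.
- control_vial: Loose small vial with a blue cap, 26 mm across, 50 mm high, close beside the boom stand. Origin: centre of its underside.
- buffer_bottle: Loose bottle with a red cap, 60 mm across, 125 mm high. Origin: centre of its underside.
- tip_box: Loose blue box of pipette tips, 120 x 85 mm, 60 mm high. Origin: centre of its underside.

How it is judged:
By the outcome, as a careful person would: the job done as asked, in the order asked, and still so for the second after the job is handed in, with the robot touching nothing.
It also fails if it takes over 42 s, if anything falls off the work surface, if the arm or the gripper's body presses on something with over 40 N, if the wrist force passes 120 N, or if a joint passes its speed limit or range.

## Robot

A 6-joint arm with a two-finger parallel gripper is mounted at the origin on the work surface. World frame = base frame: x ahead of the robot, y to its left, z up, the work surface at z = 0. Lengths are in m, angles in degrees, forces in N, time in s.
With the tool pointing down it reaches from about 0.35 to 0.875 m from the base axis. Payload 4.2 kg.
Tool frame: the origin (TCP) lies midway between the tips of the shut fingers; the grasp point (between the pads) lies 19 mm behind it; z points along the fingers, y is the line along which they close (so a half turn about z gives the same grasp; the last joint's range is limited). The gripper opens to 87 mm and grips with 3 to 60 N. Pads are 19 mm wide; open, the fingers measure 117 mm over their backs; the gripper's body (75 mm by 190 mm) begins 51 mm behind the grasp point.
Start: joints at [78.071, 22.042, 0.453, 0, -68.411, -14.817], TCP at [0.281, 0.558, 0.223] pointing down, gripper open.
Joint ranges: [-179.83, 179.83], [-69.29, 118.12], [-61.27, 80.66], [-181.25, 117.63], [-171.15, -9.14], [-177.46, 177.46]. Speed limits (degrees/s): [159.86, 159.86, 180, 180, 180, 180].

## Interface

Orientations are given as [roll, pitch, yaw] about the fixed x, y, z axes, in that order (R = Rz(yaw) Ry(pitch) Rx(roll)).
In Python, from workcell import env gives the robot as it stands. The module is installed in compiled form; this text tells all that it offers. Calls block until the motion is done:
- env.goto(position, orientation): joint-space move of the TCP to a pose.
- env.move_straight(position, rotation=None, rate=0.15, force_limit=None): straight line of the TCP; rotation=None keeps the orientation; rate is the mean speed in m/s. With force_limit (N) it stops when the force on the tool has changed by that much, and returns True; else False.
- env.set_joints(angles): joint-space move.
- env.gripper_to(opening, grasp_force=None): opening from 0.0 (shut) to 1.0 (fully open); grasp_force is the grip in N (None keeps the last); returns when the fingers have stopped.
- env.dwell(seconds).
- env.inverse_kinematics(position, orientation): joint angles nearest the present ones, or None.
- env.read_state(): the state.
- env.grab_frame(name): name is "scene" or "top" or "wrist"; returns a dict with "image" (400x640x3 uint8, blue, green, red), "fx", "fy", "cx", "cy" (pixels), "position" and "orientation" of the camera in the world. Camera axes: x right, y up, looking along -z (the intrinsics and any distortion apply to the point x, -y, -z); pixel columns grow to the right and rows downward; lengths in m; the calibration is good to about 2 mm. A picture is of the moment at which its call begins. There is no depth.
A pose or a line that the arm cannot do raises env.Unreachable and nothing moves.
- env.close_job(): hands the job in; it is judged then, once.
Trained networks look in a picture, given as the dict that the camera call returned (one of the last four; its "shot" number tells which), for a name from the list of things; names that differ only in an ending like _2 or _b are one class to them, and where a whole thing is asked for, a point or a joint stands for the part that bears it (a point fixed in the world has none). Each returns a list of dicts, best first, with "score" (0 to 1); they miss things now and then, are a little off and sometimes report something else, mostly with a low value. They report only what shows in the picture. A call takes as long as a camera call.
- env.search_frame(picture, thing): "xyz" ([x, y, z] in m, in world coordinates, good to about 4 mm: the middle of the surface that is visible of it).
- env.trace(picture, thing): "mask" (400x640 bool, what is visible of it).
The state is a dict: "clock": time; "joint_positions": joint angles; "qvel": joint speeds; "joint_torque": joint torques, N m; "position": TCP position; "tool_rot": TCP orientation; "force": force on the tool from outside, world axes, zero at the start; "wrist_torque": the same for the moment, N m; "opening": opening from 0.0 (shut) to 1.0 (fully open); "finger_force": force on a finger pad.
Only numpy, scipy, OpenCV 4.12 (cv2) and the standard library are available. Lean on these libraries where they do the work, as an engineer would, in place of code of your own. Each camera call takes 0.05 s, during which the arm holds its last target. There are 200 camera calls.

## Working session

There is one attempt and no reset: what is moved stays moved. The work goes in short steps, each a Python script; the robot and the scene stay as the last script left them, time stands still between calls to the robot, and variables do not carry over. Pictures are saved under pics/ and viewed, at most 10 in all, crops included, and the job is handed in when it is done.

```bash
mkdir -p pics; python3 - <<'E'
from workcell import env
import cv2
for n in ("scene","top"):
    f=env.grab_frame(n); cv2.imwrite(f"pics/{n}0.png",f["image"])
    print(n,f["position"],f["orientation"],f["fx"],f["cx"],f["cy"],[k for k in f])
    for t in ("snap_button","button_tip","boom","stand","reader_window","rack","pack_a","control_vial","buffer_bottle","tip_box"):
        print(t,[([round(float(v),3) for v in d["xyz"]],round(d["score"],2)) for d in env.search_frame(f,t)[:4]])
print(env.read_state()["clock"])
E
```

```text
scene [1.15966431 0.30674705 1.00545891] [3.78561365e+01 6.45392317e-02 1.15060478e+02] 379.5817368767876 319.54335921817176 197.71888815963283 ['image', 'fx', 'fy', 'cx', 'cy', 'position', 'orientation', 'shot']
snap_button []
button_tip []
boom [([0.57, 0.06, 0.173], 0.75), ([0.527, 0.53, 0.055], 0.19)]
stand [([0.558, -0.102, 0.023], 0.66)]
reader_window [([0.569, 0.058, 0.176], 0.86)]
rack [([0.604, 0.166, 0.053], 0.87), ([0.678, -0.013, 0.032], 0.52), ([0.379, 0.427, 0.062], 0.41)]
pack_a [([0.504, -0.504, 0.064], 0.77), ([0.422, -0.013, 0.067], 0.73), ([0.382, 0.424, 0.061], 0.58)]
control_vial [([0.401, -0.394, 0.076], 0.56), ([0.568, 0.061, 0.175], 0.48), ([0.68, -0.012, 0.034], 0.45)]
buffer_bottle [([0.401, -0.395, 0.08], 0.63), ([0.557, -0.1, 0.024], 0.61)]
tip_box [([0.53, 0.529, 0.055], 0.9)]
top [0.26695897 0.01189826 1.49839738] [ 11.69832213  -0.08890645 -86.31122515] 441.30931476564353 320.9482372154968 207.8719339239972 ['image', 'fx', 'fy', 'cx', 'cy', 'position', 'orientation', 'shot']
snap_button []
button_tip []
boom [([0.558, 0.04, 0.177], 0.74)]
stand [([0.545, -0.108, 0.022], 0.62)]
reader_window [([0.557, 0.045, 0.173], 0.92)]
rack [([0.528, 0.169, 0.051], 0.86)]
pack_a [([0.353, 0.422, 0.071], 0.71), ([0.471, -0.51, 0.07], 0.7), ([0.557, 0.043, 0.172], 0.65), ([0.412, -0.022, 0.066], 0.53)]
control_vial []
buffer_bottle [([0.385, -0.387, 0.084], 0.56)]
tip_box [([0.506, 0.53, 0.053], 0.8)]
1.1
```

View pics/scene0.png

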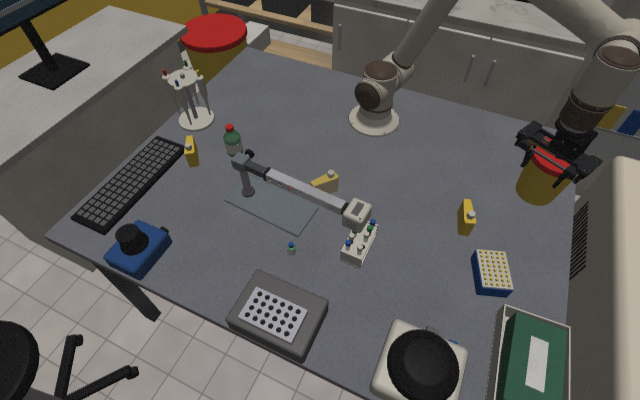

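View pics/top0.png

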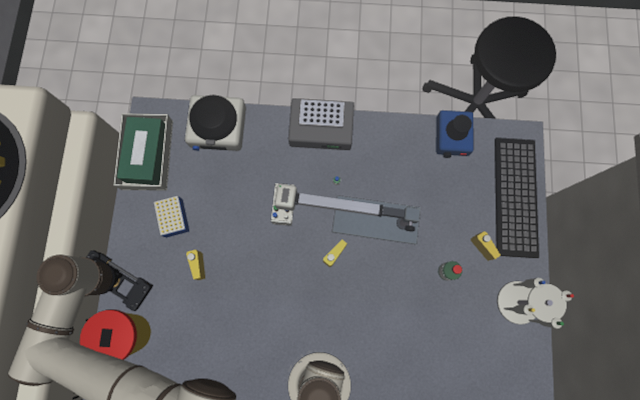

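The scene view shows the boom from the clamp (240,160) to the reader head (357,210), with the red button at about (290,187) on the far (+x) face. In the top view the boom runs from (403,213) to (298,200). Pack_c (335,252) and the vial (337,180) are both well below boom height.

```bash
cat > h.py <<'E'
from workcell import env
import numpy as np, cv2
from scipy.spatial.transform import Rotation as R
def rays(f,uv):
    uv=np.atleast_2d(uv).astype(float)
    d=np.c_[(uv[:,0]-f["cx"])/f["fx"],-(uv[:,1]-f["cy"])/f["fy"],-np.ones(len(uv))]
    return np.array(f["position"]),R.from_euler("xyz",f["orientation"],degrees=True).apply(d)
def on_plane(f,uv,n,c):   # points where n.p=c
    o,d=rays(f,uv); n=np.array(n,float); return o+d*((c-o@n)/(d@n))[:,None]
def project(f,p):
    q=R.from_euler("xyz",f["orientation"],degrees=True).inv().apply(np.atleast_2d(p)-np.array(f["position"]))
    return np.c_[f["cx"]-f["fx"]*q[:,0]/q[:,2],f["cy"]+f["fy"]*q[:,1]/q[:,2]]
def red(f,box):
    im=f["image"].astype(int); b,g,r=im[...,0],im[...,1],im[...,2]
    m=(r>1.5*g+15)&(r>1.5*b+15); v,u=np.nonzero(m); x0,y0,x1,y1=box
    k=(u>=x0)&(u<=x1)&(v>=y0)&(v<=y1); return np.c_[u[k],v[k]]
E
python3 - <<'E'
from h import *
f=env.grab_frame("top"); t=env.trace(f,"boom"); print(len(t),t[0]["score"])
v,u=np.nonzero(t[0]["mask"]); print(u.min(),u.max(),v.min(),v.max())
# bright tube only: bright top face columns 300..378
g=cv2.cvtColor(f["image"],6)
mid=[]
for c in range(304,376,4):
    vv=v[u==c]; mid.append((c,vv.mean(),len(vv)))
mid=np.array(mid); print(mid[::4])
p=on_plane(f,mid[:,:2],[0,0,1],.175); k=np.polyfit(p[:,1],p[:,0],1); print("x=k*y+c",k, p[0],p[-1], "yaw",np.degrees(np.arctan(-k[0])))
s=env.grab_frame("scene"); r=red(s,(262,165,345,215)); print(r)
a=-np.arctan(k[0]); ex=np.array([np.cos(a),np.sin(a),0])
c=ex@np.array([k[1],0,0])+.019
q=on_plane(s,r.mean(0),ex,c); print("button tip",q,"pixel of it in top",project(f,q))
E
```

```text
1 0.73
275 382 183 215
[[304.  199.   11. ]
 [320.  201.   11. ]
 [336.  203.5  12. ]
 [352.  206.   11. ]
 [368.  208.   11. ]]
x=k*y+c [0.08317893 0.55820051] [0.5649784 0.0812784 0.175    ] [ 0.54713152 -0.12870879  0.175     ] yaw -4.754855985182305
[[289 187]
 [289 188]
 [290 188]
 [289 189]
 [290 189]]
button tip [[ 0.57189386 -0.0645868   0.16265598]] pixel of it in top [[351.21229131 200.6822331 ]]
```

```bash
python3 - <<'E'
from h import *
print(env.read_state()["tool_rot"])
a=-4.75
for yaw in (85.25,-94.75): print(yaw,env.inverse_kinematics([.62,-.065,.26],[180,0,yaw]))
f0=env.grab_frame("wrist"); print(f0["position"],f0["orientation"])
s=env.read_state(); T=R.from_euler("xyz",s["tool_rot"],degrees=True)
print("cam in tool",T.inv().apply(np.array(f0["position"])-s["position"]), (T.inv()*R.from_euler("xyz",f0["orientation"],degrees=True)).as_matrix().round(2))
E
```

```text
[-1.79998520e+02  1.05288372e-03 -2.67466856e+01]
85.25 [  8.86787467  20.63116572   3.70395479   0.         -73.07278907
 166.38212533]
-94.75 [  8.86787467  20.63116572   3.70395479   0.         -73.07278907
 -13.61787467]
[0.34703075 0.52539639 0.38416351] [-1.54510365e+01  3.69659284e-02 -1.16695705e+02]
cam in tool [ 0.07346769 -0.00037326 -0.16158725] [[ 0.    0.96  0.27]
 [ 1.   -0.    0.  ]
 [ 0.    0.27 -0.96]]
```

```bash
python3 - <<'E'
from h import *
O=[180,0,-94.75]
s=env.read_state()["position"]
env.move_straight([s[0],s[1],.28],rate=.2)
env.goto([.645,-.06,.25],O)
f=env.grab_frame("wrist"); cv2.imwrite("pics/w1.png",f["image"])
print(f["position"],f["orientation"],f["fx"],env.read_state()["clock"],env.read_state()["force"])
print(project(f,[.572,-.0646,.16]))
for t in ("button_tip","snap_button"): print(env.search_frame(f,t)[:2])
r=red(f,(0,0,639,399)); print(len(r),r.mean(0),r.min(0),r.max(0))
E
```

```text
[ 0.63987544 -0.13163324  0.41167461] [-1.54997510e+01  3.36751497e-02  1.75380179e+02] 286.58584561997014 4.325 [-0.07577327 -0.54520734 -0.87642112]
[[405.07604405 191.19433045]]
[]
[{'xyz': [0.5731, -0.0703, 0.1664], 'score': 0.5}]
59 [406.28813559 189.42372881] [403 185] [409 194]
```

View pics/w1.png

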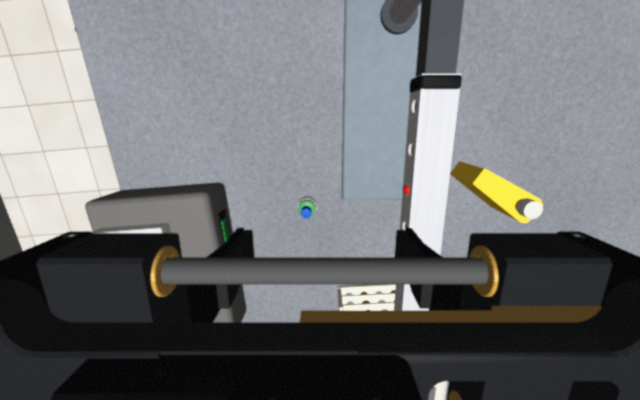

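The button is visible at (406,189) on the boom's dark +x face. The bright top face spans columns ~415–460, and both neighbouring holes show at (410,149) and (413,105).

```bash
python3 - <<'E'
from h import *
f=env.grab_frame("wrist"); g=cv2.cvtColor(f["image"],6).astype(int)
L=[];Rr=[]
for v in range(92,200,6):
    row=g[v,400:470]; d=np.abs(np.diff(row)); hi=np.nonzero(row>150)[0]
    run=max(np.split(hi,np.nonzero(np.diff(hi)>2)[0]+1),key=len)
    L.append((400+run[0]-.5,v));Rr.append((400+run[-1]+.5,v))
pl=on_plane(f,L,[0,0,1],.175); pr=on_plane(f,Rr,[0,0,1],.175)
kl=np.polyfit(pl[:,1],pl[:,0],1); kr=np.polyfit(pr[:,1],pr[:,0],1)
print(kl,kr,"width",np.polyval(kl,-.06)-np.polyval(kr,-.06))
r=red(f,(395,180,415,200)).mean(0)
k=(kl+kr)/2; a=-np.arctan(k[0]); ex=np.array([np.cos(a),np.sin(a),0])
print("yaw",np.degrees(a),"axis x at y=-.065:",np.polyval(k,-.065))
for off in (.015,.019): print(on_plane(f,r,ex,ex@[k[1],0,0]+off), on_plane(f,r,ex,ex@[k[1],0,0]+off)@[-ex[1],ex[0],0])
E
```

```text
[0.07970586 0.57599538] [0.06459476 0.53346923] width 0.04161948540381577
yaw -4.1267572369491665 axis x at y=-.065: 0.550042537228755
[[ 0.56536928 -0.06101178  0.13988004]] [-0.02016779]
[[ 0.56912232 -0.06457881  0.1535773 ]] [-0.02345549]
```

```bash
python3 - <<'E'
from h import *
f=env.grab_frame("wrist"); g=cv2.cvtColor(f["image"],6).astype(int)
for v in (100,130,175): print(v,g[v,398:470].tolist())
cv2.imwrite("pics/z1.png",cv2.resize(f["image"][60:210,380:480],None,fx=4,fy=4,interpolation=0))
E
```

```text
100 [166, 163, 161, 164, 164, 165, 163, 163, 163, 163, 150, 126, 96, 91, 110, 134, 146, 124, 92, 85, 100, 155, 219, 239, 242, 241, 239, 237, 236, 236, 235, 236, 240, 241, 239, 237, 237, 237, 238, 238, 238, 238, 237, 237, 237, 237, 238, 240, 241, 241, 240, 239, 238, 239, 239, 239, 240, 240, 239, 233, 206, 170, 160, 160, 160, 159, 158, 155, 155, 155, 157, 155]
130 [163, 163, 163, 162, 163, 161, 161, 155, 142, 115, 91, 85, 86, 88, 84, 85, 85, 86, 123, 201, 237, 243, 242, 242, 239, 239, 237, 237, 238, 240, 242, 241, 240, 240, 239, 240, 240, 240, 238, 239, 239, 239, 238, 240, 242, 242, 242, 242, 240, 241, 240, 240, 242, 241, 241, 238, 224, 187, 160, 154, 158, 160, 159, 158, 157, 155, 155, 154, 154, 159, 159, 161]
175 [163, 165, 160, 161, 156, 133, 104, 87, 82, 85, 86, 85, 84, 85, 112, 180, 230, 241, 242, 241, 240, 238, 238, 238, 239, 240, 242, 240, 240, 239, 241, 241, 239, 239, 239, 239, 240, 239, 240, 241, 243, 242, 242, 240, 240, 239, 240, 240, 239, 239, 234, 211, 161, 121, 100, 89, 85, 83, 83, 84, 82, 84, 83, 86, 84, 84, 84, 82, 85, 84, 81, 87]
```

View pics/z1.png

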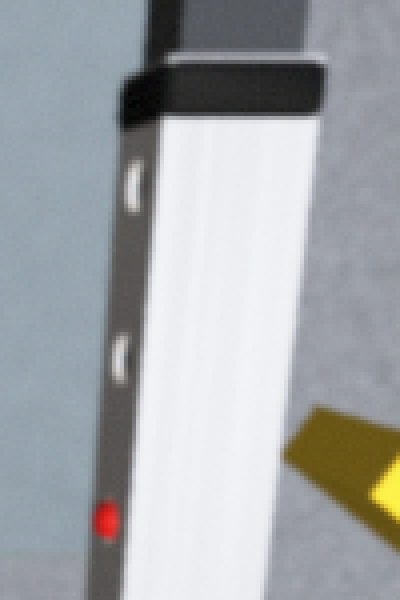

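The crop shows the tube's top face cleanly, so my threshold had let in bench pixels at the right edge. I'll redo it with 200.

```bash
python3 - <<'E'
from h import *
f=env.grab_frame("wrist"); g=cv2.cvtColor(f["image"],6).astype(int)
L=[];Rr=[]
for v in range(94,200,4):
    hi=np.nonzero(g[v,400:470]>200)[0]; hi=hi[hi>10]
    L.append((400+hi[0]-.5,v));Rr.append((400+hi[-1]+.5,v))
pl=on_plane(f,L,[0,0,1],.175); pr=on_plane(f,Rr,[0,0,1],.175)
kl=np.polyfit(pl[:,1],pl[:,0],1); kr=np.polyfit(pr[:,1],pr[:,0],1)
print(kl,kr,"width",np.polyval(kl,-.06)-np.polyval(kr,-.06))
r=red(f,(395,180,415,200)).mean(0)
k=(kl+kr)/2; a=-np.arctan(k[0]); ex=np.array([np.cos(a),np.sin(a),0])
print("yaw",np.degrees(a),"axis x at y=-.065:",np.polyval(k,-.065))
for z in (.158,.160,.162): print(on_plane(f,r,[0,0,1],z))
# three holes/ends: triangulate with scene
s=env.grab_frame("scene"); rs=red(s,(262,165,345,215)).mean(0)
o1,d1=rays(f,r); o2,d2=rays(s,rs); A=np.c_[d1[0],-d2[0]]; t=np.linalg.lstsq(A,o2-o1,rcond=None)[0]
print(o1+d1[0]*t[0],o2+d2[0]*t[1])
E
```

```text
[0.06268038 0.57431472] [0.07979713 0.54531885] width 0.0300228736275715
yaw -4.074796294029926 axis x at y=-.065: 0.5551862681267349
[[ 0.57037181 -0.06580595  0.158     ]]
[[ 0.57091914 -0.06632821  0.16      ]]
[[ 0.57146647 -0.06685047  0.162     ]]
[ 0.57082359 -0.06623704  0.15965087] [ 0.57003525 -0.065761    0.15999092]
```

```bash
python3 - <<'E'
from h import *
O=[180,0,-94.4]
env.goto([.554,-.0652,.25],O)
print(env.move_straight([.554,-.0652,.141],rate=.08,force_limit=6))
ex=np.array([np.cos(np.radians(-4.4)),np.sin(np.radians(-4.4)),0]); ey=np.array([-ex[1],ex[0],0])
def st():
    s=env.read_state(); F=np.array(s["force"]); print(round(s["clock"],2),"op %.3f"%s["opening"],"Fx %.2f Fy %.2f Fz %.2f"%(F@ex,F@ey,F[2]),"ff",np.round(s["finger_force"],2),np.round(s["position"],4)); return s,F@ex
s,b=st()
for o in (.6,.5,.46,.44,.42,.40,.385):
    env.gripper_to(o,grasp_force=5); s,F=st()
    if abs(F-b)>1: break
f=env.grab_frame("wrist"); cv2.imwrite("pics/w2.png",f["image"])
E
```

```text
False
6.59 op 0.999 Fx -0.41 Fy 0.29 Fz -0.03 ff 0.0 [ 0.5544 -0.0652  0.1416]
7.46 op 0.601 Fx 0.06 Fy 0.46 Fz -0.15 ff 0.0 [ 0.554  -0.0652  0.141 ]
7.96 op 0.505 Fx 0.13 Fy -0.25 Fz -0.40 ff 0.0 [ 0.554  -0.0652  0.141 ]
8.33 op 0.461 Fx -0.47 Fy 0.46 Fz -0.17 ff 0.0 [ 0.554  -0.0652  0.141 ]
8.62 op 0.445 Fx 0.34 Fy 0.03 Fz 0.12 ff 0.27 [ 0.5542 -0.0652  0.1411]
8.92 op 0.421 Fx 3.24 Fy -0.54 Fz -1.11 ff 1.15 [ 0.5546 -0.0652  0.1411]
```

View pics/w2.png

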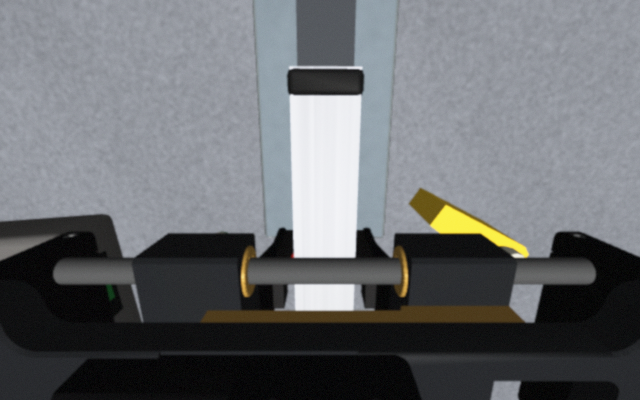

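```bash
cat >> h.py <<'E'
O=[180,0,-94.4]; A=np.radians(-4.4)
ex=np.array([np.cos(A),np.sin(A),0]); ey=np.array([-ex[1],ex[0],0]); P0=np.array([.554,-.0652,.141])
def st(t=""):
    s=env.read_state(); F=np.array(s["force"]); d=np.array(s["position"])-P0
    print(t,round(s["clock"],2),"op %.3f"%s["opening"],"Fx %.2f Fy %.2f Fz %.2f"%(F@ex,F@ey,F[2]),"ff",np.round(s["finger_force"],1),"d(mm)",np.round([d@ex*1e3,d@ey*1e3,d[2]*1e3],2)); return s,F@ex,F@ey,d@ey
E
python3 - <<'E'
from h import *
f=env.grab_frame("wrist"); r=red(f,(280,235,305,270)); print(len(r),r.mean(0) if len(r) else 0, "expect",project(f,[[.571,-.066,.16],P0+.019*ex+[0,0,.019]+.0095*ey,P0+.019*ex+[0,0,.019]-.0095*ey]))
st(); env.gripper_to(0.2,grasp_force=30); env.dwell(.2); _,fx,fy,_=st("grip")
if abs(fx)<15:
    for i in range(1,4):
        h=env.move_straight(P0+ey*.002*i,rate=.01,force_limit=13); st(h)
        if h: break
E
```

```text
9 [291.33333333 255.55555556] expect [[295.17454322 259.32244086]
 [292.02139584 273.99691987]
 [291.00234133 242.44604581]]
 9.02 op 0.427 Fx 1.62 Fy -0.62 Fz -1.24 ff 1.2 d(mm) [0.44 0.06 0.09]
grip 9.53 op 0.339 Fx 5.51 Fy -0.13 Fz -1.79 ff 30.0 d(mm) [0.53 0.09 0.14]
False 9.88 op 0.344 Fx 4.87 Fy -3.39 Fz -2.42 ff 30.0 d(mm) [0.55 1.25 0.15]
False 10.23 op 0.342 Fx 5.54 Fy -6.51 Fz -3.68 ff 30.0 d(mm) [0.54 2.57 0.18]
False 10.58 op 0.335 Fx 6.38 Fy -8.52 Fz -3.22 ff 30.0 d(mm) [0.53 3.85 0.16]
```

```bash
python3 - <<'E'
from h import *
c=.006; env.dwell(.1); s,fx,fy,d=st("now")
while c<.028:
    c+=.002 if c<.012 else .004
    h=env.move_straight(P0+ey*c,rate=.015,force_limit=max(3,14-abs(fy))); s,fx,fy,d=st((h,round(c,3)))
    if h: break
f=env.grab_frame("wrist"); cv2.imwrite("pics/w3.png",f["image"])
E
```

```text
now 10.68 op 0.338 Fx 6.37 Fy -7.54 Fz -3.38 ff 30.0 d(mm) [0.56 3.94 0.19]
(False, 0.008) 10.97 op 0.344 Fx 4.74 Fy -2.02 Fz -1.06 ff 30.0 d(mm) [0.58 7.5  0.19]
(False, 0.01) 11.25 op 0.343 Fx 4.64 Fy -1.75 Fz -1.58 ff 30.0 d(mm) [0.58 9.63 0.16]
(False, 0.012) 11.53 op 0.340 Fx 4.87 Fy -2.36 Fz -1.71 ff 30.0 d(mm) [ 0.59 11.63  0.17]
(False, 0.016) 11.95 op 0.342 Fx 5.47 Fy -3.01 Fz -2.19 ff 30.0 d(mm) [ 0.6  15.25  0.15]
(False, 0.02) 12.37 op 0.343 Fx 6.20 Fy -3.90 Fz -2.49 ff 30.0 d(mm) [ 0.63 19.24  0.2 ]
(False, 0.024) 12.78 op 0.342 Fx 5.16 Fy -3.61 Fz -2.81 ff 30.0 d(mm) [ 0.64 23.17  0.18]
(False, 0.028) 13.2 op 0.340 Fx 5.38 Fy -4.19 Fz -2.86 ff 30.0 d(mm) [ 0.67 27.13  0.16]
```

View pics/w3.png

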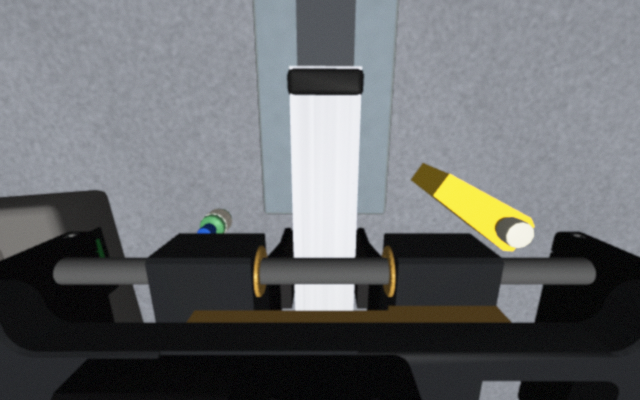

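The end cap is at the same pixels (290–363, 67–93) as before. So the boom moved with the pads without slip, and the button is now under the wall. I'll continue gently to the next hole.

```bash
python3 - <<'E'
from h import *
s,fx,fy,d=st("now"); c=.028
for c in (.030,.032,.0335,.0345,.0355,.036):
    h=env.move_straight(P0+ey*c,rate=.012,force_limit=8); s,fx,fy,d=st((h,c))
    if d>.0355 or (fy<-7): break
env.dwell(.2); st("settled")
E
```

```text
now 13.25 op 0.338 Fx 5.75 Fy -4.09 Fz -3.55 ff 30.0 d(mm) [ 0.68 27.13  0.18]
(False, 0.03) 13.57 op 0.339 Fx 5.99 Fy -2.64 Fz -2.01 ff 30.0 d(mm) [ 0.69 29.43  0.16]
(False, 0.032) 13.88 op 0.341 Fx 4.66 Fy -1.39 Fz -2.36 ff 30.0 d(mm) [ 0.69 31.95  0.18]
(False, 0.0335) 14.16 op 0.343 Fx 4.33 Fy 2.16 Fz -2.05 ff 30.0 d(mm) [ 0.7  34.2   0.18]
(False, 0.0345) 14.41 op 0.343 Fx 4.24 Fy -0.70 Fz -2.77 ff 30.0 d(mm) [ 0.69 34.74  0.16]
(False, 0.0355) 14.66 op 0.340 Fx 5.48 Fy -0.87 Fz -2.14 ff 30.0 d(mm) [ 0.69 35.44  0.17]
(False, 0.036) 14.91 op 0.339 Fx 5.84 Fy -1.19 Fz -2.37 ff 30.0 d(mm) [ 0.71 35.81  0.2 ]
settled 15.11 op 0.340 Fx 5.84 Fy -0.48 Fz -2.92 ff 30.0 d(mm) [ 0.69 35.79  0.18]
```

```bash
python3 - <<'E'
from h import *
f=env.grab_frame("scene"); r=red(f,(262,165,345,215)); print(len(r), r.mean(0) if len(r) else 0)
s,fx,fy,d=st("now"); c=.036
while fy<9 and c>.029 and d>.0335:
    c-=.0007 if fy<4 else .0004
    env.move_straight(P0+ey*c,rate=.01,force_limit=6); env.dwell(.1)
    fy=np.mean([ (np.array(env.read_state()["force"])@ey)]); s,fx,fy,d=st(round(c,4))
if fy>=9: env.dwell(.5); st("hold")
E
```

```text
0 0
now 15.16 op 0.344 Fx 6.28 Fy -1.79 Fz -2.35 ff 30.0 d(mm) [ 0.7  35.81  0.19]
0.0353 15.51 op 0.343 Fx 5.62 Fy 0.01 Fz -1.61 ff 30.0 d(mm) [ 0.69 35.57  0.17]
0.0346 15.86 op 0.338 Fx 5.20 Fy 1.37 Fz -1.23 ff 30.0 d(mm) [ 0.7  35.12  0.17]
0.0339 16.21 op 0.341 Fx 4.74 Fy 1.27 Fz -1.82 ff 30.0 d(mm) [ 0.71 34.56  0.16]
0.0332 16.56 op 0.342 Fx 4.45 Fy 3.15 Fz -1.64 ff 30.0 d(mm) [ 0.68 34.29  0.15]
0.0325 16.91 op 0.340 Fx 5.14 Fy 4.94 Fz -0.87 ff 30.0 d(mm) [ 0.7  34.09  0.16]
0.0321 17.26 op 0.343 Fx 3.88 Fy 5.42 Fz -2.49 ff 30.0 d(mm) [ 0.68 34.02  0.17]
0.0317 17.61 op 0.342 Fx 3.92 Fy 6.67 Fz -0.86 ff 30.0 d(mm) [ 0.71 33.95  0.17]
0.0313 17.96 op 0.342 Fx 3.13 Fy 8.03 Fz -0.51 ff 30.0 d(mm) [ 0.71 33.87  0.17]
0.0309 18.31 op 0.344 Fx 3.26 Fy 10.05 Fz -0.65 ff 30.0 d(mm) [ 0.7  33.76  0.16]
hold 18.81 op 0.343 Fx 3.84 Fy 9.38 Fz -0.54 ff 30.0 d(mm) [ 0.74 33.78  0.21]
```

```bash
python3 - <<'E'
from h import *
env.move_straight(P0+ey*.0345,rate=.02); st("unloaded")
env.gripper_to(1.0); st("open")
env.move_straight(P0+ey*.0345+[0,0,.11],rate=.1)
env.goto(P0+ey*.0345+ex*.095+[0,0,.11],O)
f=env.grab_frame("wrist"); cv2.imwrite("pics/w4.png",f["image"]); r=red(f,(380,90,430,240)); print(len(r),r.mean(0) if len(r) else 0)
if len(r): print(on_plane(f,r.mean(0),[0,0,1],.16))
st()
E
```

```text
unloaded 19.14 op 0.344 Fx 4.79 Fy 1.48 Fz -2.50 ff 30.0 d(mm) [ 0.71 35.23  0.19]
open 20.29 op 0.998 Fx 0.41 Fy 0.19 Fz -0.72 ff 0.0 d(mm) [-3.000e-02  3.448e+01 -2.000e-02]
65 [413.43076923 166.4       ]
[[ 0.57092222 -0.06630314  0.16      ]]
 22.06 op 0.997 Fx 0.27 Fy -0.63 Fz 0.27 ff 0.0 d(mm) [ 94.56  34.38 108.74]
```

View pics/w4.png

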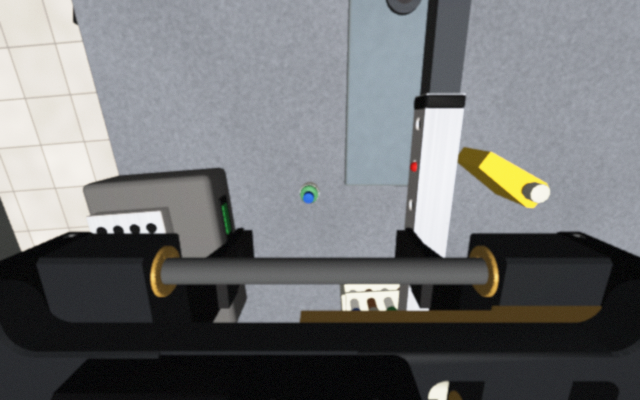

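The button (413,166) stands proud in the next hole, with only one free hole (418,124) left on the post side. The old hole shows at (410,205). Pack and vial appear untouched.

```bash
python3 -c "
from workcell import env
print(env.close_job())"
```

```text
the job is handed in; nothing more can be done
None
```

The boom is drawn out to the next hole and the button sprang out there by itself. The lock held a tug of about 10 N towards the post; I then let go, backed the gripper clear and handed in the job at about 22 s.

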